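# Show the praline case and snap it shut

## Robot

A 6-joint arm with a two-finger parallel gripper is mounted at the origin on a cart in front of the work surface, level with it; the furniture and walls round the work are solid. World frame = base frame: x ahead of the robot, y to its left, z up, the work surface at z = 0. Lengths are in m, angles in degrees, forces in N, time in s.
With the tool pointing down it reaches from about 0.35 to 0.875 m from the base axis. Payload 4.2 kg.
Tool frame: the origin (TCP) lies on the centre line of the jaws, within the pads' length; the fingertips stand 25 mm ahead of it and the grasp point (between the pads) lies 6 mm ahead of it; z points along the fingers, y is the line along which they close (so a half turn about z gives the same grasp; the last joint's range is limited). The gripper opens to 87 mm and grips with 3 to 60 N. Pads are 19 mm wide; open, the fingers measure 117 mm over their backs; the gripper's body (75 mm by 190 mm) begins 51 mm behind the grasp point.
Start: joints at [-50.959, 22.042, 0.453, 0, -68.411, -14.817], TCP at [0.256, -0.57, 0.248] pointing down, gripper open.
Joint ranges: [-179.83, 179.83], [-69.29, 118.12], [-61.27, 80.66], [-181.25, 117.63], [-171.15, -9.14], [-177.46, 177.46]. Speed limits (degrees/s): [159.86, 159.86, 180, 180, 180, 180].

## Interface

Orientations are given as a 3x3 rotation matrix whose columns are the frame's x, y, z axes.
In Python, from station import r gives the robot as it stands.
- The arm moves only by the tool move_arm, never from a script. Its argument "series" is a list of rows, each an object with "grip": the opening, from 0 (shut) to 1 (fully open); "xyz": the shift along the tool's x, y, z in mm, a list of three; "angular": the turn, a rotation vector about the tool's x, y, z in rad, a list of three. A call has 1 to 10 rows; each row is the pose to reach, as a shift and turn from the pose commanded when the call began, along the tool's axes at that moment; what a row does not reach only later rows make up. A row lasts 1/10 s, in which the tool goes at most 50 mm and 8.59 degrees, less where a joint would pass 70% of its speed; a pose out of reach is approached as far as the arm can. A call with a gripper value outside its range is refused whole. The fingers move at their own pace and stop on an object; the grip force is fixed at half the most. Time passes only in rows, so rows that repeat a pose let the fingers close. It gives the time, the measured TCP pose, the force, the opening and the grip force at its end, in the units of the state.
- r.sense(): the state, without advancing time (a new reading comes with each control period).
- r.capture(name): name is "side" or "top" or "wrist"; returns a dict with "img" (384x512x3 uint8, red, green, blue), "camera_matrix" (3x3 intrinsics, pixels), "rvec" (rotation vector, rad) and "tvec" (3), from world to camera coordinates, as OpenCV has them; the wrist camera has in their place "hand_eye" (4x4, takes a point from camera to tool coordinates, whose origin is the TCP and whose axes are the flange's). Camera axes: x right, y down, z forward; pixel columns grow to the right and rows downward; lengths in m; the calibration is good to about 2 mm. A picture is of the moment at which its call begins: read the wrist's pose just before it. There is no depth.
- r.finish_job(): hands the job in; it is judged then, once.
The state is a dict: "time_s": time; "joints": joint angles; "joint_velocities": joint speeds; "effort": joint torques, N m; "tcp_pos": TCP position; "ee_rot": TCP orientation; "wrist_force": force on the tool from outside, world axes, zero at the start; "moment": the same for the moment, N m; "gripper_width": opening from 0.0 (shut) to 1.0 (fully open); "gripper_force": force on a finger pad.
Only numpy, scipy, OpenCV 4.12 (cv2) and the standard library are available. Lean on these libraries where they do the work, as an engineer would, in place of code of your own. Each camera call takes 0.05 s, during which the arm holds its last target. There are 200 camera calls.

## Task

A customer would like to see what is in the wide praline case: press its thumb button so that the sprung lid pops fully open, and let it stand open untouched for two seconds. Then push the lid down until its catch snaps and it stays shut by itself. The narrow praline case stays closed.

Things in the scene. Friction and masses are not known exactly. Their poses are not given: they have to be found in the camera images.
- wide_case: Wooden case 136 mm long (own x, front to back), 120 wide (y), 48 high, bonded to the counter, on the left or right side. Origin: centre of its underside; x points from the button to the hinge (yaw within 0.45 rad), z up. Lid: flat panel 8 mm thick, top at z 48 when shut, front edge at x -30 mm; hinge line along y at x +62, z 40 mm (the lid's underside). Front deck with the button: x -68 to -31, 40 mm high.
- wide_case_button_top (a point): Centre of the top face of the wide case's brass thumb button, 24 mm (x) by 34 mm (y), at case x -51, y 0, z 57 mm, 17 mm above the deck and 21 mm in front of the lid's edge; axes as the case's. Pressed straight down it travels 9 mm against a spring (1.5 N at first, 3.8 N at the bottom); the lid is freed after 3 to 6 mm.
- wide_case_lid (a joint): Angle of the wide case's lid, rad: 0 shut (rests at up to 0.03 when latched), 1.2 fully open at its stop. Once freed, a light spring opens it in about a second and holds it. To shut it push its outer face, near the front edge, towards the front and down: 1 to 2 N, then 5 to 8 N in the last 15 mm to drive it to 0 past the catch; short of that it springs open again.
- narrow_case_lid (a joint): Angle of the lid of the narrow case, rad, 0 shut. That case is built alike but is only 76 mm wide, and stands on the other side of the counter from the wide one. It stays shut.

How it is judged:
By the outcome, as a careful person would: the job done as asked, in the order asked, and still so for the second after the job is handed in, with the robot touching nothing.
It also fails if it takes over 48 s, if anything falls off the work surface, if the arm or the gripper's body presses on something with over 40 N, if the wrist force passes 120 N, or if a joint passes its speed limit or range.

## Working session

There is one attempt and no reset: what is moved stays moved. The work goes in short steps, Python scripts to look and compute and a tool call to move; the robot and the scene stay as the last step left them, time stands still between calls to the robot, and variables do not carry over. Pictures are saved under pics/ and viewed, at most 10 in all, crops included, and the job is handed in when it is done.

Besides the shell and the picture viewer there is one more tool, called after ">>>" as name([rows], argument=value, ...), one row to a line, values as JSON. move_arm: Moves the arm, as the interface text tells. Its arguments: {"type":"object","properties":{"series":{"type":"array"}},"required":["series"]}

```bash
mkdir -p pics
python3 - <<'E'
from station import r
import cv2
s=r.sense();print(s['time_s'],s['tcp_pos'],s['ee_rot'],s['gripper_width'])
for n in("top","side"):
    c=r.capture(n);cv2.imwrite(f"pics/{n}0.png",c['img'][:,:,::-1])
    print(n,c['camera_matrix'],c['rvec'],c['tvec'])
E
```

```text
0.0 [ 0.25623957 -0.56946606  0.24645177] [[-9.12020217e-01 -4.10144081e-01 -9.77978314e-04]
 [-4.10145235e-01  9.12018176e-01  1.93188688e-03]
 [ 9.95820293e-05  2.16303304e-03 -9.99997656e-01]] 0.9983383475114515
top [[384.24417455   0.         252.86116704]
 [  0.         384.24417455 191.35210612]
 [  0.           0.           1.        ]] [ 2.20771071 -2.16593899  0.08921187] [-0.03876151  0.57455293  1.09842318]
side [[477.44984811   0.         249.99801016]
 [  0.         477.44984811 186.98342578]
 [  0.           0.           1.        ]] [ 0.6981424  -2.58919245  1.21483795] [0.48694726 0.23650196 1.13088487]
```

View pics/top0.png

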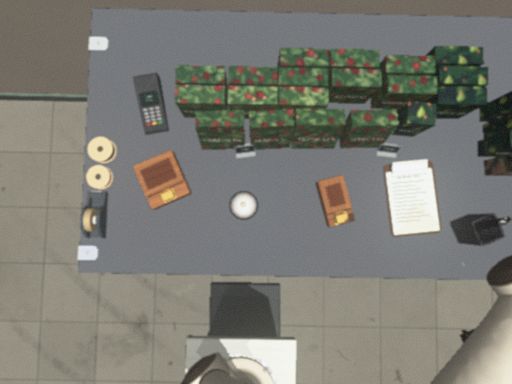

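View pics/side0.png

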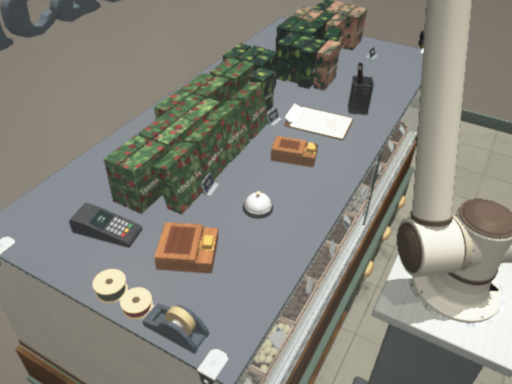

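The top view shows the wide case at about (162,180) with its button at (168,195), and the narrow case at (336,201). In the side view the wide case is at about (187,247). I'll enlarge both to get the corners.

Run:
```python
import cv2,numpy as np
a=cv2.imread('pics/top0.png')[145:215,125:200];b=cv2.imread('pics/side0.png')[215:280,147:227]
a=cv2.resize(a,(400,373),interpolation=cv2.INTER_CUBIC);b=cv2.resize(b,(400,325),interpolation=cv2.INTER_CUBIC)
b=cv2.copyMakeBorder(b,0,48,0,0,cv2.BORDER_CONSTANT)
cv2.imwrite('pics/crop.png',np.hstack([a,b]))
```

```text
(no output)
```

View pics/crop.png

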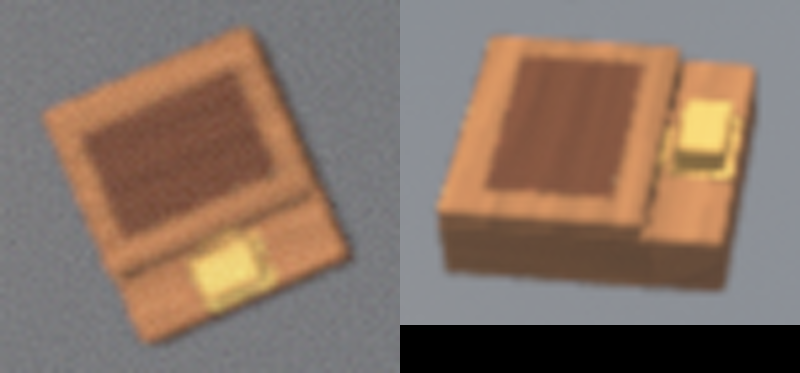

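```bash
cat > h.py <<'E'
import cv2,numpy as np
from station import r
def load(n):
    c=r.capture(n); return c
E
python3 - <<'E'
import cv2,numpy as np
from scipy.optimize import least_squares
from station import r
C={n:r.capture(n) for n in("top","side")}
T=[((68,60,48),45,113),((68,-60,48),250,28),((-68,60,40),150,343),((-68,-60,40),350,258),((-51,0,57),228,267)]
S=[((68,60,48),40,212),((68,-60,48),88,38),((-30,-60,48),280,48),((-30,60,48),240,228),((-68,-60,40),355,66),((-68,60,40),322,243),((-68,60,0),322,290),((68,60,0),47,270),((-51,0,57),305,126)]
P={"top":(np.array([t[0] for t in T])/1e3,np.array([((t[1]+.5)/5.333-.5+125,(t[2]+.5)/5.333-.5+145) for t in T])),
"side":(np.array([t[0] for t in S])/1e3,np.array([((t[1]+.5)/5-.5+147,(t[2]+.5)/5-.5+215) for t in S]))}
def W(p,X):
    c,s=np.cos(p[2]),np.sin(p[2]);return X@np.array([[c,s,0],[-s,c,0],[0,0,1]])+[p[0],p[1],0]
def f(p,ns=("top","side")):
    return np.concatenate([(cv2.projectPoints(W(p,P[n][0]),C[n]['rvec'],C[n]['tvec'],C[n]['camera_matrix'],None)[0][:,0]-P[n][1]).ravel() for n in ns])
for ns in(("top","side"),("top",),("side",)):
    q=least_squares(f,[.6,.3,.2],args=(ns,),loss='soft_l1');print(ns,q.x.round(4))
    if len(ns)==2: print(f(q.x).reshape(-1,2).round(1).tolist());p=q.x
for n,X in dict(button=(-51,0,57),lidfront=(-30,0,48),lidshutpush=(-22,0,48)).items(): print(n,W(p,np.array([X])/1e3).round(4))
# open lid
a=1.2
for d in(92,80): print('open',d,W(p,np.array([[62-d*np.cos(a)-8*np.sin(a)*-1*-1,0,40+d*np.sin(a)+8*np.cos(a)]])/1e3).round(4))
E
```

```text
('top', 'side') [0.6041 0.2355 0.4339]
[[-1.0, -0.3], [-0.6, -1.1], [-1.6, 0.3], [-0.3, -0.7], [-0.4, 0.3], [-0.9, -0.7], [0.7, -1.4], [0.5, -0.6], [0.4, -0.7], [0.5, -0.8], [0.3, -0.2], [0.8, 1.5], [-0.2, 1.1], [0.1, -0.9]]
('top',) [0.6033 0.2333 0.4311]
('side',) [0.6039 0.237  0.4395]
button [[0.5578 0.214  0.057 ]]
lidfront [[0.5768 0.2228 0.048 ]]
lidshutpush [[0.5841 0.2262 0.048 ]]
open 92 [[0.6233 0.2444 0.1286]]
open 80 [[0.6272 0.2462 0.1175]]
```

```bash
cat > h.py <<'E'
import cv2,numpy as np
from station import r
CP=[.6041,.2355,.4339]
def W(X,p=CP):   # case mm -> world m
    c,s=np.cos(p[2]),np.sin(p[2]);return np.atleast_2d(X)/1e3@np.array([[c,s,0],[-s,c,0],[0,0,1]])+[p[0],p[1],0]
def inv(Xw,p=CP):
    c,s=np.cos(p[2]),np.sin(p[2]);return ((np.atleast_2d(Xw)-[p[0],p[1],0])@np.array([[c,-s,0],[s,c,0],[0,0,1]]))*1e3
def go(tip):  # case mm of fingertip centre -> tool shift mm
    s=r.sense();return ((W(tip)[0]+[0,0,.025]-s['tcp_pos'])@s['ee_rot']*1e3).round(1)
def cast(c,uv,z):
    R=cv2.Rodrigues(c['rvec'])[0];t=np.array(c['tvec']).ravel()
    d=R.T@np.linalg.inv(c['camera_matrix'])@[*uv,1];o=-R.T@t
    return (o+d*(z-o[2])/d[2]).round(3)
E
python3 - <<'E'
from h import *
t,s=r.capture('top'),r.capture('side')
print('box base',cast(t,(200,149),0),cast(s,(167,208),0))
b=cast(s,(167,208),0)
for z in(.1,.13,.16,.2): print(z,cv2.projectPoints(np.array([[b[0],b[1],z]]),s['rvec'],s['tvec'],s['camera_matrix'],None)[0].ravel())
print('boxcase',inv([*b[:2],0]))
for tip in((-54,0,150),(-54,0,75)): print(tip,go(tip))
print(r.capture('wrist')['hand_eye'].round(3)); print(r.sense()['time_s'])
E
```

```text
box base [0.701 0.133 0.   ] [0.751 0.129 0.   ]
0.1 [163.48393685 180.03025597]
0.13 [162.37808414 171.05084154]
0.16 [161.23714274 161.78651046]
0.2 [159.65835626 148.96692075]
boxcase [[  88.51328352 -158.3895787     0.        ]]
(-54, 0, 150) [-593.5  591.1   72.6]
(-54, 0, 75) [-593.5  591.   147.6]
[[-0.001 -0.957 -0.289  0.08 ]
 [ 1.    -0.001 -0.    -0.001]
 [-0.    -0.289  0.957 -0.135]
 [ 0.     0.     0.     1.   ]]
0.35
```

>>> move_arm([
  {"grip":0,"xyz":[-35,35,0],"angular":[0,0,0]},
  {"grip":0,"xyz":[-70,70,0],"angular":[0,0,0]},
  {"grip":0,"xyz":[-105,105,0],"angular":[0,0,0]},
  {"grip":0,"xyz":[-140,140,0],"angular":[0,0,0]},
  {"grip":0,"xyz":[-175,175,0],"angular":[0,0,0]},
  {"grip":0,"xyz":[-210,210,0],"angular":[0,0,0]},
  {"grip":0,"xyz":[-245,245,0],"angular":[0,0,0]},
  {"grip":0,"xyz":[-280,280,0],"angular":[0,0,0]},
  {"grip":0,"xyz":[-315,315,0],"angular":[0,0,0]},
  {"grip":0,"xyz":[-350,350,0],"angular":[0,0,0]},
])

```text
time_s: 1.35
tcp_pos: [0.4324, -0.1051, 0.2481]
ee_rot: [[-0.912, -0.411, 0.001], [-0.411, 0.912, 0.0], [-0.001, -0.0, -1.0]]
wrist_force: [0.8, -1.3, -1.1]
gripper_width: 0.173
gripper_force: 0.0
```

>>> move_arm([
  {"grip":0,"xyz":[-35,35,0],"angular":[0,0,0]},
  {"grip":0,"xyz":[-70,70,0],"angular":[0,0,0]},
  {"grip":0,"xyz":[-105,105,0],"angular":[0,0,0]},
  {"grip":0,"xyz":[-140,140,0],"angular":[0,0,0]},
  {"grip":0,"xyz":[-175,175,0],"angular":[0,0,0]},
  {"grip":0,"xyz":[-205,205,0],"angular":[0,0,0]},
  {"grip":0,"xyz":[-230,230,0],"angular":[0,0,0]},
  {"grip":0,"xyz":[-243,241,0],"angular":[0,0,0]},
  {"grip":0,"xyz":[-243,241,0],"angular":[0,0,0]},
  {"grip":0,"xyz":[-243,241,0],"angular":[0,0,0]},
])

```text
time_s: 2.35
tcp_pos: [0.5545, 0.2123, 0.2472]
ee_rot: [[-0.912, -0.411, -0.001], [-0.411, 0.912, -0.001], [0.001, -0.0, -1.0]]
wrist_force: [-0.1, -0.8, 0.3]
gripper_width: 0.003
gripper_force: 0.0
```

Run:
```python
from h import *
s=r.sense();print(s['time_s'],s['tcp_pos'],s['ee_rot'].round(4) if hasattr(s['ee_rot'],'round') else s['ee_rot'],s['wrist_force'],s['gripper_width'])
print(go((-54,0,70)), np.arctan2(-s['ee_rot'][1][0],-s['ee_rot'][0][0]))
c=r.capture('wrist');cv2.imwrite('pics/w1.png',c['img'][:,:,::-1])
H=c['hand_eye'];p=(W([[-51,0,57],[-30,60,48],[-30,-60,48],[-68,60,40],[-68,-60,40]])-s['tcp_pos'])@s['ee_rot']
q=(p-H[:3,3])@H[:3,:3];uv=q@np.array(c['camera_matrix']).T;print((uv[:,:2]/uv[:,2:]).round(1))
```

```text
2.35 [0.55445157 0.21228602 0.2471501 ] [[-9.118e-01 -4.106e-01 -9.000e-04]
 [-4.106e-01  9.118e-01 -6.000e-04]
 [ 1.100e-03 -1.000e-04 -1.000e+00]] [-0.0870865  -0.76372529  0.25671409] 0.0030612953431115976
[ -1.    0.2 152.1] 0.42316122115163335
[[254.1 173.9]
 [306.9 189.1]
 [201.8 190.3]
 [307.  155. ]
 [201.  156.2]]
```

View pics/w1.png

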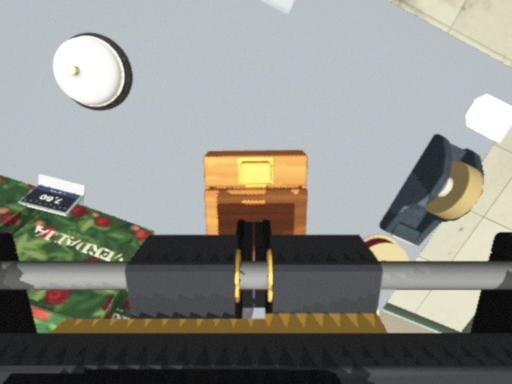

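The wrist view shows the button at (256,172), against a predicted (254,174). The case edges at columns 205–307 line up with the tool, so the pose is good to about 2 mm.

>>> move_arm([
  {"grip":0,"xyz":[-1,2,35],"angular":[0,0,0]},
  {"grip":0,"xyz":[-1,2,70],"angular":[0,0,0]},
  {"grip":0,"xyz":[-1,2,105],"angular":[0,0,0]},
  {"grip":0,"xyz":[-1,2,135],"angular":[0,0,0]},
  {"grip":0,"xyz":[-1,2,150],"angular":[0,0,0]},
  {"grip":0,"xyz":[-1,2,157],"angular":[0,0,0]},
  {"grip":0,"xyz":[-1,2,160],"angular":[0,0,0]},
  {"grip":0,"xyz":[-1,2,160],"angular":[0,0,0]},
  {"grip":0,"xyz":[-1,2,160],"angular":[0,0,0]},
])

```text
time_s: 3.3
tcp_pos: [0.5555, 0.2148, 0.0889]
ee_rot: [[-0.912, -0.41, 0.002], [-0.41, 0.912, 0.001], [-0.002, 0.0, -1.0]]
wrist_force: [-1.1, -0.0, -0.5]
gripper_width: 0.007
gripper_force: 0.0
```

>>> move_arm([
  {"grip":0,"xyz":[0,0,2],"angular":[0,0,0]},
  {"grip":0,"xyz":[0,0,4],"angular":[0,0,0]},
  {"grip":0,"xyz":[0,0,6],"angular":[0,0,0]},
  {"grip":0,"xyz":[0,0,8],"angular":[0,0,0]},
  {"grip":0,"xyz":[0,0,10],"angular":[0,0,0]},
  {"grip":0,"xyz":[0,0,11],"angular":[0,0,0]},
  {"grip":0,"xyz":[0,0,11],"angular":[0,0,0]},
])

```text
time_s: 4.0
tcp_pos: [0.5549, 0.2147, 0.0765]
ee_rot: [[-0.912, -0.41, 0.0], [-0.41, 0.912, 0.0], [-0.0, 0.0, -1.0]]
wrist_force: [-1.1, 0.6, 1.8]
gripper_width: 0.01
gripper_force: 0.9
```

>>> move_arm([
  {"grip":0,"xyz":[0,0,1],"angular":[0,0,0]},
  {"grip":0,"xyz":[0,0,2],"angular":[0,0,0]},
  {"grip":0,"xyz":[0,0,2.5],"angular":[0,0,0]},
  {"grip":0,"xyz":[0,0,2.5],"angular":[0,0,0]},
  {"grip":0,"xyz":[0,0,2.5],"angular":[0,0,0]},
])

```text
time_s: 4.5
tcp_pos: [0.555, 0.2147, 0.0742]
ee_rot: [[-0.912, -0.41, 0.0], [-0.41, 0.912, 0.0], [-0.0, 0.0, -1.0]]
wrist_force: [-0.9, 1.4, 3.8]
gripper_width: 0.004
gripper_force: 1.7
```

Run:
```python
from h import *
c=r.capture('side');i=c['img'][170:290,120:260,::-1];cv2.imwrite('pics/s2.png',cv2.resize(i,None,fx=4,fy=4,interpolation=cv2.INTER_CUBIC))
print(go((-54,0,110)),r.sense()['wrist_force'])
```

```text
[  0.6  -1.8 -60.8] [-1.08929448  0.25936996  3.08830137]
```

View pics/s2.png

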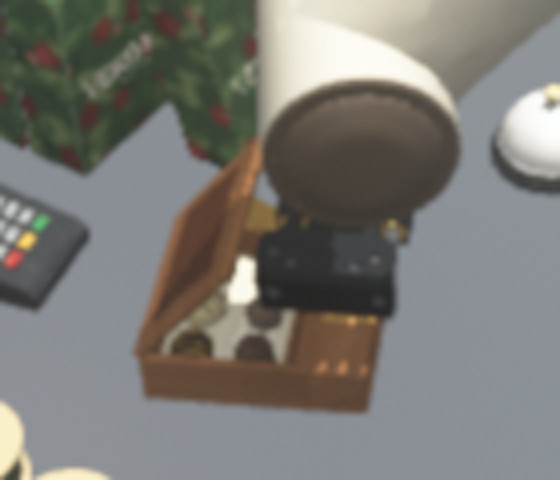

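The lid stands open, with its edge at about crop (255,150), and the gripper is clear in front of it. I'll back off forward and up, then let the lid stand.

>>> move_arm([
  {"grip":0,"xyz":[0,0,-12],"angular":[0,0,0]},
  {"grip":0,"xyz":[15,0,-30],"angular":[0,0,0]},
  {"grip":0,"xyz":[30,0,-60],"angular":[0,0,0]},
  {"grip":0,"xyz":[30,0,-95],"angular":[0,0,0]},
  {"grip":0,"xyz":[30,0,-120],"angular":[0,0,0]},
  {"grip":0,"xyz":[30,0,-130],"angular":[0,0,0]},
  {"grip":0,"xyz":[30,0,-130],"angular":[0,0,0]},
  {"grip":0,"xyz":[30,0,-130],"angular":[0,0,0]},
  {"grip":0,"xyz":[30,0,-130],"angular":[0,0,0]},
  {"grip":0,"xyz":[30,0,-130],"angular":[0,0,0]},
])

```text
time_s: 5.55
tcp_pos: [0.5269, 0.2019, 0.2024]
ee_rot: [[-0.912, -0.41, -0.003], [-0.41, 0.912, -0.002], [0.003, -0.001, -1.0]]
wrist_force: [0.6, -0.2, -0.2]
gripper_width: 0.002
gripper_force: 0.0
```

>>> move_arm([
  {"grip":0,"xyz":[0,0,0],"angular":[0,0,0]},
  {"grip":0,"xyz":[0,0,0],"angular":[0,0,0]},
  {"grip":0,"xyz":[0,0,0],"angular":[0,0,0]},
  {"grip":0,"xyz":[0,0,0],"angular":[0,0,0]},
  {"grip":0,"xyz":[0,0,0],"angular":[0,0,0]},
  {"grip":0,"xyz":[0,0,0],"angular":[0,0,0]},
  {"grip":0,"xyz":[0,0,0],"angular":[0,0,0]},
  {"grip":0,"xyz":[0,0,0],"angular":[0,0,0]},
  {"grip":0,"xyz":[0,0,0],"angular":[0,0,0]},
  {"grip":0,"xyz":[0,0,0],"angular":[0,0,0]},
])

```text
time_s: 6.55
tcp_pos: [0.5275, 0.2023, 0.2041]
ee_rot: [[-0.912, -0.41, 0.0], [-0.41, 0.912, 0.0], [-0.0, 0.0, -1.0]]
wrist_force: [0.3, 0.7, -0.0]
gripper_width: 0.009
gripper_force: 0.0
```

>>> move_arm([
  {"grip":0,"xyz":[0,0,0],"angular":[0,0,0]},
  {"grip":0,"xyz":[0,0,0],"angular":[0,0,0]},
  {"grip":0,"xyz":[0,0,0],"angular":[0,0,0]},
  {"grip":0,"xyz":[0,0,0],"angular":[0,0,0]},
  {"grip":0,"xyz":[0,0,0],"angular":[0,0,0]},
  {"grip":0,"xyz":[0,0,0],"angular":[0,0,0]},
  {"grip":0,"xyz":[0,0,0],"angular":[0,0,0]},
  {"grip":0,"xyz":[0,0,0],"angular":[0,0,0]},
  {"grip":0,"xyz":[0,0,0],"angular":[0,0,0]},
  {"grip":0,"xyz":[0,0,0],"angular":[0,0,0]},
])

```text
time_s: 7.55
tcp_pos: [0.5275, 0.2023, 0.2041]
ee_rot: [[-0.912, -0.41, 0.0], [-0.41, 0.912, 0.0], [-0.0, 0.0, -1.0]]
wrist_force: [0.5, -1.0, -0.1]
gripper_width: 0.004
gripper_force: 0.0
```

Run:
```python
from h import *
c=r.capture('side');i=c['img'][150:300,110:270,::-1];cv2.imwrite('pics/s3.png',cv2.resize(i,None,fx=4,fy=4,interpolation=cv2.INTER_CUBIC))
print(r.sense()['time_s'],r.sense()['tcp_pos'],go((80,2,172)),go((66,2,123)))
# predicted open-lid outer corners in crop
a=1.2;E=[62-92*np.cos(a)+8*np.sin(a),40+92*np.sin(a)+8*np.cos(a)]
uv=cv2.projectPoints(W([[E[0],60,E[1]],[E[0],-60,E[1]]]),c['rvec'],c['tvec'],c['camera_matrix'],None)[0][:,0];print(((uv-[110,150])*4).round())
```

```text
7.6 [0.52749513 0.20225898 0.2040766 ] [-163.5    1.8    7.1] [-149.5    1.6   56.1]
[[215. 333.]
 [259. 191.]]
```

View pics/s3.png

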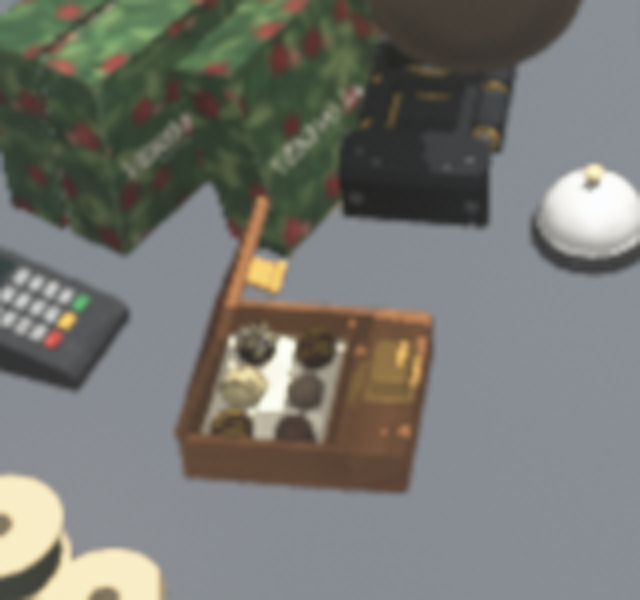

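The lid is fully open: its far corner is at crop (262,197), against a predicted (259,191). Before I go behind it I'll check clearance to the boxes, whose base corners are at crop (290,250) and (125,252).

Run:
```python
from h import *
c=r.capture('side');t=r.capture('top')
for uv in((182.5,212.5),(164,195),(141,213)):
    b=cast(c,uv,0);print(b,inv(b).round())
print('top',inv(cast(t,(200,149),0)).round())
for z in(.1,.15,.2):
    print(z,[inv(cast(t,u,z)).round()[0].tolist() for u in((197,112),(177,86),(177,108))])
```

```text
[0.704 0.122 0.   ] [[  43. -145.    0.]]
[0.792 0.089 0.   ] [[ 109. -212.    0.]]
[0.799 0.181 0.   ] [[ 154. -131.    0.]]
top [[  45. -134.    0.]]
0.1 [[120.0, -172.0, 100.0], [209.0, -149.0, 100.0], [152.0, -125.0, 100.0]]
0.15 [[104.0, -172.0, 150.0], [189.0, -151.0, 150.0], [135.0, -128.0, 150.0]]
0.2 [[88.0, -173.0, 200.0], [169.0, -153.0, 200.0], [118.0, -131.0, 200.0]]
```

>>> move_arm([
  {"grip":0,"xyz":[-30,5,-5],"angular":[0,0,0]},
  {"grip":0,"xyz":[-70,10,-5],"angular":[0,0,0]},
  {"grip":0,"xyz":[-110,10,-5],"angular":[0,0,0]},
  {"grip":0,"xyz":[-145,10,-5],"angular":[0,0,0]},
  {"grip":0,"xyz":[-164,10,0],"angular":[0,0,0]},
  {"grip":0,"xyz":[-164,10,20],"angular":[0,0,0]},
  {"grip":0,"xyz":[-164,10,45],"angular":[0,0,0]},
  {"grip":0,"xyz":[-164,10,56],"angular":[0,0,0]},
  {"grip":0,"xyz":[-164,10,56],"angular":[0,0,0]},
  {"grip":0,"xyz":[-164,10,56],"angular":[0,0,0]},
])

```text
time_s: 8.7
tcp_pos: [0.6734, 0.2788, 0.149]
ee_rot: [[-0.912, -0.411, 0.001], [-0.411, 0.912, 0.0], [-0.001, -0.0, -1.0]]
wrist_force: [-0.4, 0.8, 0.7]
gripper_width: 0.007
gripper_force: 0.0
```

Run:
```python
from h import *
print(r.sense()['tcp_pos'],r.sense()['wrist_force'],inv(np.array(r.sense()['tcp_pos'])-[0,0,.025]).round(1))
for a in(1.2,1.1,1.,.9,.8,.7,.6,.5,.4,.3,.25,.2,.15,.1,.05,0,-.03):
    x=62-86*np.cos(a)+8*np.sin(a)+9.5;z=40+86*np.sin(a)+8*np.cos(a);g=go((x,10,z));print(a,g)
c=r.capture('side');i=c['img'][150:300,110:270,::-1];cv2.imwrite('pics/s4.png',cv2.resize(i,None,fx=4,fy=4,interpolation=cv2.INTER_CUBIC))
```

```text
[0.67342336 0.27882729 0.1489873 ] [-0.38137978  0.79745105  0.74318896] [[ 81.1  10.2 124. ]]
1.2 [33.3 -0.5  0.9]
1.1 [41.5 -0.6  3.7]
1.0 [49.4 -0.7  7.2]
0.9 [56.8 -0.8 11.6]
0.8 [63.8 -0.8 16.6]
0.7 [70.3 -0.9 22.4]
0.6 [76.1 -1.  28.7]
0.5 [81.3 -1.  35.6]
0.4 [85.8 -1.1 43. ]
0.3 [89.5 -1.1 50.8]
0.25 [91.  -1.1 54.8]
0.2 [92.4 -1.1 58.9]
0.15 [93.5 -1.1 63.1]
0.1 [94.5 -1.1 67.3]
0.05 [95.2 -1.1 71.6]
0 [95.7 -1.1 75.9]
-0.03 [95.9 -1.2 78.4]
```

View pics/s4.png

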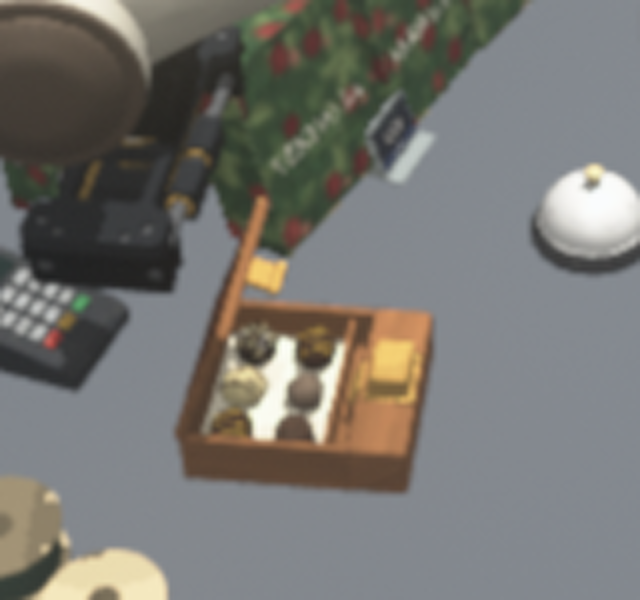

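The lid is still fully open and the gripper is behind it, clear of the boxes. Next I'll push it down along its arc.

>>> move_arm([
  {"grip":0,"xyz":[20,0,0],"angular":[0,0,0]},
  {"grip":0,"xyz":[33,0,1],"angular":[0,0,0]},
  {"grip":0,"xyz":[41,0,4],"angular":[0,0,0]},
  {"grip":0,"xyz":[49,0,7],"angular":[0,0,0]},
  {"grip":0,"xyz":[57,0,12],"angular":[0,0,0]},
  {"grip":0,"xyz":[64,0,17],"angular":[0,0,0]},
  {"grip":0,"xyz":[70,0,22],"angular":[0,0,0]},
  {"grip":0,"xyz":[76,0,29],"angular":[0,0,0]},
  {"grip":0,"xyz":[81,0,36],"angular":[0,0,0]},
  {"grip":0,"xyz":[81,0,36],"angular":[0,0,0]},
])

```text
time_s: 9.75
tcp_pos: [0.5978, 0.2448, 0.1104]
ee_rot: [[-0.912, -0.41, -0.003], [-0.41, 0.912, -0.001], [0.003, -0.0, -1.0]]
wrist_force: [-0.8, 0.6, 0.8]
gripper_width: 0.006
gripper_force: 0.3
```

Run:
```python
from h import *
s=r.sense();print(s['wrist_force'],inv(np.array(s['tcp_pos'])-[0,0,.025]).round(1))
for a in(.5,.2,.1,.05,0,-.03):
    x=62-86*np.cos(a)+8*np.sin(a)+9.5;z=40+86*np.sin(a)+8*np.cos(a);print(a,go((x,10,z)))
c=r.capture('side');i=c['img'][150:300,110:270,::-1];cv2.imwrite('pics/s5.png',cv2.resize(i,None,fx=4,fy=4,interpolation=cv2.INTER_CUBIC))
```

```text
[-0.83501716  0.61552628  0.78828851] [[-1.8 11.1 85.4]]
0.5 [-1.7 -1.1 -2.8]
0.2 [ 9.3 -1.2 20.5]
0.1 [11.3 -1.2 28.9]
0.05 [12.  -1.2 33.2]
0 [12.5 -1.2 37.5]
-0.03 [12.7 -1.2 40. ]
```

View pics/s5.png

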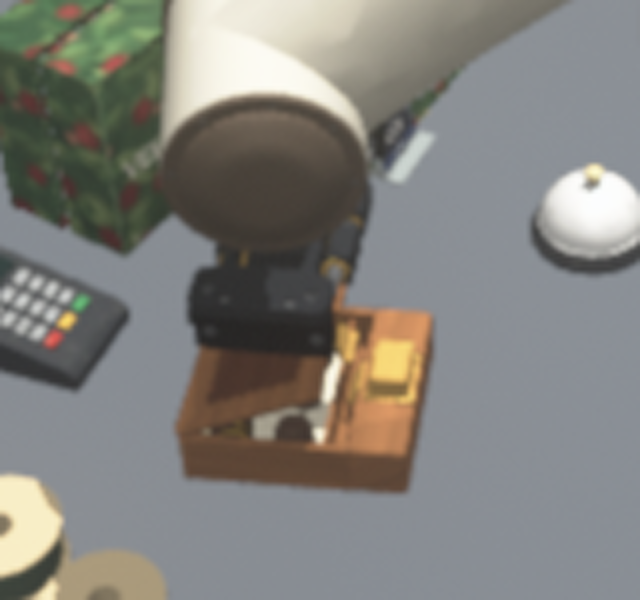

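The lid is following the finger and is about half shut. I'll continue down towards the catch.

>>> move_arm([
  {"grip":0,"xyz":[5,0,7],"angular":[0,0,0]},
  {"grip":0,"xyz":[8,0,15],"angular":[0,0,0]},
  {"grip":0,"xyz":[11,0,23],"angular":[0,0,0]},
  {"grip":0,"xyz":[13,0,30],"angular":[0,0,0]},
  {"grip":0,"xyz":[14,0,35],"angular":[0,0,0]},
  {"grip":0,"xyz":[14,0,38],"angular":[0,0,0]},
  {"grip":0,"xyz":[14,0,40],"angular":[0,0,0]},
  {"grip":0,"xyz":[14,0,41],"angular":[0,0,0]},
  {"grip":0,"xyz":[14,0,41],"angular":[0,0,0]},
])

```text
time_s: 10.7
tcp_pos: [0.5856, 0.2394, 0.0722]
ee_rot: [[-0.912, -0.411, -0.001], [-0.411, 0.912, -0.001], [0.002, -0.0, -1.0]]
wrist_force: [-4.5, -1.2, 9.6]
gripper_width: 0.002
gripper_force: 4.8
```

>>> move_arm([
  {"grip":0,"xyz":[0,0,1],"angular":[0,0,0]},
  {"grip":0,"xyz":[0,0,2],"angular":[0,0,0]},
  {"grip":0,"xyz":[0,0,2],"angular":[0,0,0]},
])

```text
time_s: 11.0
tcp_pos: [0.5856, 0.2394, 0.0713]
ee_rot: [[-0.912, -0.411, -0.001], [-0.411, 0.912, -0.001], [0.001, -0.001, -1.0]]
wrist_force: [-5.7, 0.2, 15.0]
gripper_width: 0.004
gripper_force: 7.4
```

The tip is at 46–47 mm against a hard stop, with 15 N. I'll lift off and check that the lid stays shut.

>>> move_arm([
  {"grip":0,"xyz":[0,0,-5],"angular":[0,0,0]},
  {"grip":0,"xyz":[0,0,-15],"angular":[0,0,0]},
  {"grip":0,"xyz":[0,0,-40],"angular":[0,0,0]},
  {"grip":0,"xyz":[20,0,-80],"angular":[0,0,0]},
  {"grip":0,"xyz":[55,0,-115],"angular":[0,0,0]},
  {"grip":0,"xyz":[90,0,-140],"angular":[0,0,0]},
  {"grip":0,"xyz":[110,0,-150],"angular":[0,0,0]},
  {"grip":0,"xyz":[110,0,-150],"angular":[0,0,0]},
  {"grip":0,"xyz":[110,0,-150],"angular":[0,0,0]},
  {"grip":0,"xyz":[110,0,-150],"angular":[0,0,0]},
])

```text
time_s: 12.0
tcp_pos: [0.4863, 0.1947, 0.218]
ee_rot: [[-0.912, -0.41, -0.001], [-0.41, 0.912, -0.001], [0.002, -0.0, -1.0]]
wrist_force: [-1.1, -0.0, 0.3]
gripper_width: 0.006
gripper_force: 0.0
```

Run:
```python
from h import *
c=r.capture('side');i=c['img'][120:300,110:330,::-1];cv2.imwrite('pics/s6.png',cv2.resize(i,None,fx=3,fy=3,interpolation=cv2.INTER_CUBIC))
print(r.sense()['wrist_force'],r.sense()['time_s'])
```

```text
[ 0.94941622 -0.32214911  0.13096479] 12.05
```

View pics/s6.png

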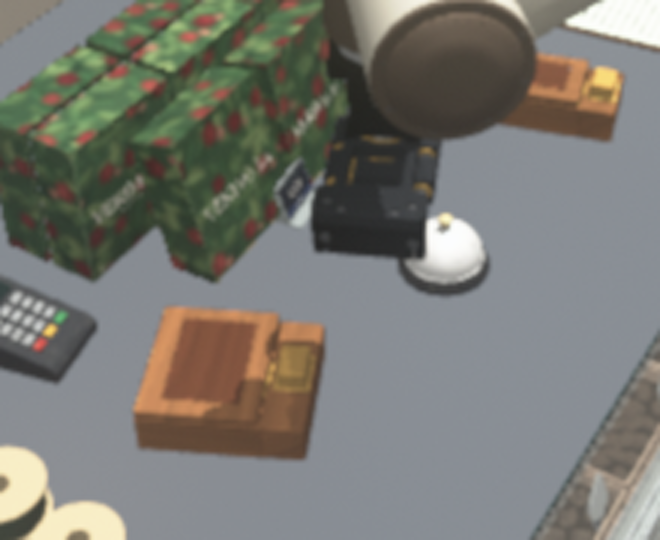

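The wide case's lid (crop 140–275, 310–420) is flat and has stayed shut for about a second after release. The narrow case at (560,95) is still closed, and the arm touches nothing.

```bash
python3 -c "
from station import r
print(r.finish_job())"
```

```text
the job is handed in; nothing more can be done
None
```

The wide case was popped fully open, stood untouched for over two seconds, and was then pushed shut until it stayed closed by itself; the narrow case stayed closed, and the job was handed in at about 12 s.

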